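Load a solder-paste cartridge into the bench dispenser

ROBOT

A 6-joint arm with a two-finger parallel gripper is mounted at the origin on a cart in front of the work surface, level with it; the furniture and walls round the work are solid. World frame = base frame: x ahead of the robot, y to its left, z up, the work surface at z = 0. Lengths are in m, angles in rad, forces in N, time in s.
With the tool pointing down it reaches from about 0.35 to 0.975 m from the base axis. Payload 4.9 kg.
Tool frame: the origin (TCP) lies at the very end of the fingers, on their centre line; the grasp point (between the pads) lies ctrl.grip_point_offset behind it (ctrl.grip_point_offset is the distance from the TCP to the grasp point, in m); z points along the fingers, y is the direction in which the jaws open and shut (so a half turn about z gives the same grasp; the last joint's range is limited). The gripper opens to 85 mm and grips with 20 to 120 N. Pads are 22 mm wide; open, the fingers measure 114 mm over their backs; the gripper's body (76 mm by 85 mm) begins 54 mm behind the grasp point. The pads swing forward as they close: fully open they stand 13 mm farther back than shut.
Start: joints at [-1.414, 0.053, 1.613, -0, 1.476, -0.119], TCP at [0.17, -0.601, 0.231] pointing down, gripper open.
Joint ranges: [-3.01, 3.01], [-1.01, 2.22], [0.06, 2.58], [-1.02, 4.17], [0.09, 2.62], [-3.14, 3.14]. Speed limits (rad/s): [2.57, 2.57, 3.14, 3.14, 3.14, 3.14].

INTERFACE

Orientations are given as a rotation vector (axis times angle).
In Python, from station import ctrl gives the robot as it stands. The module is installed in compiled form; this text tells all that it offers.
- The arm moves only by the shell command python3 -m creep 'ROWS' [FORCE]. ROWS is JSON, a list of rows, each a list of 5 numbers: the closure in counts, from 0 (fully open) to 255 (shut), then the shift along the tool's x, y, z in mm, then the turn about the tool's z in rad. A call has 1 to 12 rows; each row is the pose to reach, as a shift and turn from the pose commanded when the call began, along the tool's axes at that moment; what a row does not reach only later rows make up. A row lasts 1/12 s, in which the tool goes at most 41.7 mm and 7.16 degrees, less where a joint would pass 70% of its speed; a pose out of reach is approached as far as the arm can. A call with a gripper value outside its range is refused whole. The fingers move at their own pace and stop on an object; FORCE is the grip in N (left out, the last holds). Time passes only in rows, so rows that repeat a pose let the fingers close. It gives the time, the measured TCP pose, the force and the opening at its end, in the units of the state.
- ctrl.get_obs(): the state, without advancing time (a new reading comes with each control period).
- ctrl.get_image(name): name is "side" or "top"; returns the picture (384x512x3 uint8, red, green, blue); there is no depth.
- ctrl.calibration(name): a dict with "fx", "fy", "cx", "cy" (pixels), "R" (3x3) and "t" (3): a world point X has camera coordinates R X + t. Camera axes: x right, y down, z forward; pixel columns grow to the right and rows downward; lengths in m; the calibration is good to about 2 mm. A picture is of the moment at which its call begins. calibration takes no time and is no camera call.
- ctrl.finish_job(): hands the job in, once; it reports no verdict.
Trained networks look in the newest picture that a camera, given by its name, has taken for a name from the list of things; names that differ only in an ending like _2 or _b are one class to them, and where a whole thing is asked for, a point or a joint stands for the part that bears it (a point fixed in the world has none). Each returns a list of dicts, best first, with "conf" (0 to 1); they miss things now and then, are a little off and sometimes report something else, mostly with a low value. They report only what shows in the picture. A call takes as long as a camera call.
- ctrl.boxes_of(camera, label): "rect" ([left, top, width, height] in pixels, round what is visible of it).
- ctrl.outline_of(camera, label): "mask" (384x512 bool, what is visible of it) and "rect" ([left, top, width, height] in pixels, round what is visible of it).
The state is a dict: "t": time; "q": joint angles; "dq": joint speeds; "effort": joint torques, N m; "tool_pos": TCP position; "tool_rot": TCP orientation; "contact_force": force on the tool from outside, world axes, zero at the start; "wrist_torque": the same for the moment, N m; "opening": finger opening in m.
Only numpy, scipy, OpenCV 4.12 (cv2) and the standard library are available. Lean on these libraries where they do the work, as an engineer would, in place of code of your own. Each camera call takes 0.05 s, during which the arm holds its last target. There are 200 camera calls.

TASK

Take the flanged solder-paste cartridge from its cradle and slide its barrel sideways into the slotted plate of the bench dispenser, flange behind the plate, past the spring catch until it is fully home. Then push the ram in by its knob until its sprung pad bears lightly on the piston inside the barrel, squeezing no paste out, and let go. Be gentle, and leave the other things on the bench alone.

Things in the scene. Friction and masses are not known exactly. Their poses are not given: they have to be found in the camera images.
- cartridge: White plastic barrel, 22 mm across, with a round flange 34 mm across and 3.5 mm thick at its rear end and a black nose cap. Origin: on the axis, in the flange's front face. y runs along the barrel to the nose: flange at y = -3.5 to 0, barrel to 86, cap (13 mm across) to 103 mm. About 70 g. At the start it lies level in the cradle.
- grip (a point): Point on the cartridge's axis, 41 mm in front of the flange, at its centre of mass: where to grip it, across the barrel. Between 30 and 52 mm from the flange nothing is in the way, in the cradle or in the press.
- bore (a point): Middle of the cartridge's open rear end, in the rear face of the flange (y = -3.5 mm of the cartridge). Bore 18 mm across. A piston sits inside it, 6 to 30 mm deep from here; that depth differs each time and is not reported: the ram's pad has to find it by feel. More than 12 N on the piston squeezes paste out.
- cradle: Wooden cradle, fixed, 64 x 100 mm, with two notched cheeks 12 mm thick at y = -33 and +33 mm, 40 mm tall. Origin: centre of its underside. It holds the barrel along its y axis, 42 mm above the bench, flange near y = -45 mm, nose to +y, which points roughly away from the robot; between the cheeks its floor is 10 mm above the bench.
- press: Bench dispenser for paste cartridges, fixed: base 76 x 193 mm, top 13 mm above the bench; an upright slotted plate (8 mm thick, y = 0 to 8, 87 mm tall), a ram behind it, a nose rest in front. Origin: on the bench, under the seat. y is the ram's axis, from knob to nose; the slot opens to -x, so a cartridge goes in along +x, level, its y along the press's y.
- mouth (a point): Mouth of the slot, on the ram axis 24 mm before the seat (-x). The slot is 24 mm high (11.5 below the axis, 12.5 above); from here outwards it flares by 6 mm within 10 mm. Behind the plate a keeper leaves a gap for the flange, y = -5.1 to 0 mm, whose lips flare likewise by 6 mm.
- catch_pin (a point): Round-nosed sprung pin in the top of the slot, 7 mm before the seat, its housing 97 mm above the bench. The point is 11.7 mm above the ram axis. It sticks about 4 mm into the slot: the barrel has to be pushed past it with roughly 4 to 14 N, then goes on to the end of the slot and is held there.
- seat (a point): The seat, on the ram axis, 62 mm above the bench, in the rear face of the slotted plate; axes as the press's. With the barrel home against the end of the slot the cartridge's origin is here, within 1 mm in x, up to 1.6 mm behind in y, about 0.5 mm low. The thin barrel and flange must never be forced against the press with more than 25 N, on the way in or at the end of the slot.
- nose_rest (a point): Middle of the top of the nose rest, 71 mm in front of the seat (10 mm wide along y), 50.5 mm above the bench, sloping down before x = -24 mm: the barrel slides over it and lies on it. It has a step at x = 12.5 mm.
- ram (a joint): How far the ram is pushed in, m: 0 is drawn right back, 0.060 the most; starts at 0 to 0.010; moves along the press's +y. It drags with a steady friction of about 8 N and stays where it is left.
- knob (a point): Centre of the black knob at the ram's rear end, 62 mm above the bench: a disc 30 mm across and 16 mm thick along the press's y, moving with the ram. At ram = 0 it is 144 mm behind the seat. Nothing stands beside or behind it.
- ram_pad: Sprung brass pad, 13 mm across, at the ram's front end; it enters the cartridge's bore. Origin: centre of its front face, y axis as the press's; at ram = 0, not pressed, 20 mm behind the seat. It yields backwards: 1 N to begin, then 3 N for each mm, 3 mm at most, then it is solid.
- brush: Brass brush with a wooden handle, 13 x 200 x 24 mm, loose, behind the press; origin at the middle of its underside. To be left alone.
- block: Steel bench block, 56 x 56 x 31 mm, loose, behind the press; origin at the middle of its underside. To be left alone.
- tin: Small pale tin, 47 mm across and 50 mm tall, loose, right behind the cradle; origin at the middle of its underside. To be left alone.

How it is judged:
By the outcome, as a careful person would: the job done as asked, in the order asked, and still so for the second after the job is handed in, with the robot touching nothing.
It also fails if it takes over 67 s, if anything falls off the work surface, if the arm or the gripper's body presses on something with over 40 N, if the wrist force passes 120 N, or if a joint passes its speed limit or range.

## Working session

There is one attempt and no reset: what is moved stays moved. The work goes in short steps, Python scripts to look and compute and a shell command to move; the robot and the scene stay as the last step left them, time stands still between calls to the robot, and variables do not carry over. Pictures are saved under pics/ and viewed, about 8 in all and at most 12, crops included, and the job is handed in when it is done.

```bash
mkdir -p pics; python3 - <<'E'
from station import ctrl
import cv2,numpy as np
o=ctrl.get_obs(); print({k:np.round(v,4) for k,v in o.items()}, ctrl.grip_point_offset)
for n in ("side","top"):
    im=ctrl.get_image(n); cv2.imwrite(f"pics/{n}0.png",im[:,:,::-1])
    c=ctrl.calibration(n); R=np.array(c["R"]);t=np.array(c["t"]); print(n,c["fx"],c["fy"],c["cx"],c["cy"],"cam at",np.round(-R.T@t,3),np.round(R,3).tolist())
    for l in ("cartridge","cradle","press","knob","tin","block","brush","ram_pad"):
        print(l,[(np.round(d["rect"],1).tolist(),round(d["conf"],2)) for d in ctrl.boxes_of(n,l)][:2])
print(ctrl.get_obs()["t"])
E
```

```text
{'t': np.float64(0.0), 'q': array([-1.414 ,  0.0534,  1.6143, -0.    ,  1.476 , -0.119 ]), 'dq': array([ 0.0003,  0.0001, -0.0008,  0.0005,  0.0012,  0.0006]), 'effort': array([-2.50000e-03, -3.93679e+01, -3.70180e+01, -3.00000e-04,
        7.00000e-03, -0.00000e+00]), 'tool_pos': array([ 0.1701, -0.6008,  0.2301]), 'tool_rot': array([-3.1097e+00, -4.3150e-01,  1.0000e-04]), 'contact_force': array([-0.5836, -0.376 ,  0.5245]), 'wrist_torque': array([-0.0094, -0.0211, -0.0398]), 'opening': np.float64(0.085)} 0.0187
side 373.6899110966543 373.6899110966543 256.0410254193501 199.73618776324443 cam at [0.396 0.634 0.749] [[-0.961, -0.276, -0.006], [-0.18, 0.64, -0.747], [0.21, -0.717, -0.665]]
cartridge []
cradle [([262.6, 182.1, 32.9, 11.6], 0.89), ([263.9, 171.9, 31.0, 11.3], 0.54)]
press [([248.8, 212.9, 48.2, 95.3], 0.66)]
knob [([278.6, 211.5, 17.9, 35.5], 0.68)]
tin [([246.8, 150.9, 10.5, 17.6], 0.62), ([259.3, 184.8, 37.9, 11.2], 0.62)]
block [([187.6, 278.5, 32.9, 31.3], 0.76), ([248.2, 213.1, 49.4, 94.5], 0.71)]
brush [([219.1, 218.9, 22.1, 57.3], 0.61)]
ram_pad []
top 375.6840540163246 375.6840540163246 252.4271020624456 187.44311166864324 cam at [ 0.461 -0.074  0.964] [[0.018, -1.0, 0.017], [-0.992, -0.02, -0.121], [0.121, -0.015, -0.993]]
cartridge [([300.5, 169.7, 23.1, 35.7], 0.74), ([311.6, 160.1, 5.8, 43.6], 0.56)]
cradle [([302.9, 171.1, 19.4, 37.8], 0.69), ([148.4, 192.5, 95.7, 38.0], 0.6)]
press [([147.8, 194.2, 96.7, 34.4], 0.59)]
knob [([191.5, 202.7, 54.0, 15.3], 0.7)]
tin [([335.4, 134.2, 21.9, 22.9], 0.8), ([311.4, 160.6, 7.1, 44.0], 0.28)]
block [([127.7, 139.7, 27.3, 29.0], 0.82)]
brush [([168.1, 154.7, 79.2, 13.2], 0.87)]
ram_pad [([129.6, 140.6, 27.2, 28.0], 0.61)]
0.9
```

```bash
python3 - <<'E'
import cv2,numpy as np
t=cv2.imread("pics/top0.png")[110:260,110:390]; s=cv2.imread("pics/side0.png")[135:325,170:340]
a=cv2.resize(t,None,fx=2.85,fy=2.85,interpolation=cv2.INTER_CUBIC)
cv2.imwrite("pics/a.png",a)
cv2.imwrite("pics/b.png",cv2.resize(s,None,fx=3.1,fy=3.1,interpolation=cv2.INTER_CUBIC)); print(a.shape)
E
```

```text
(428, 798, 3)
```

View pics/a.png

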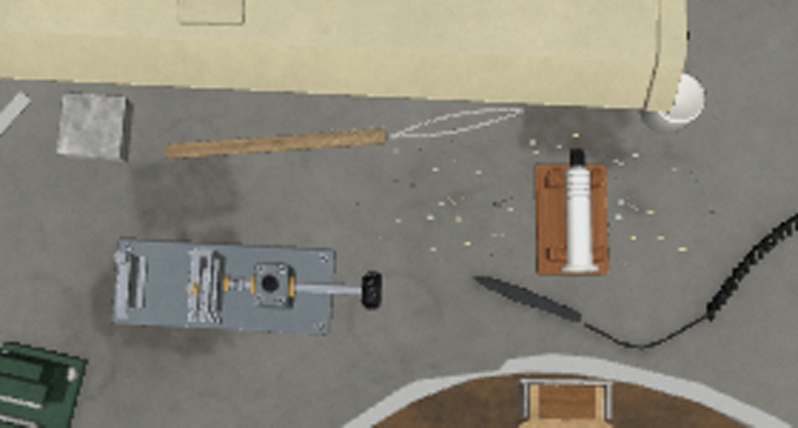

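View pics/b.png

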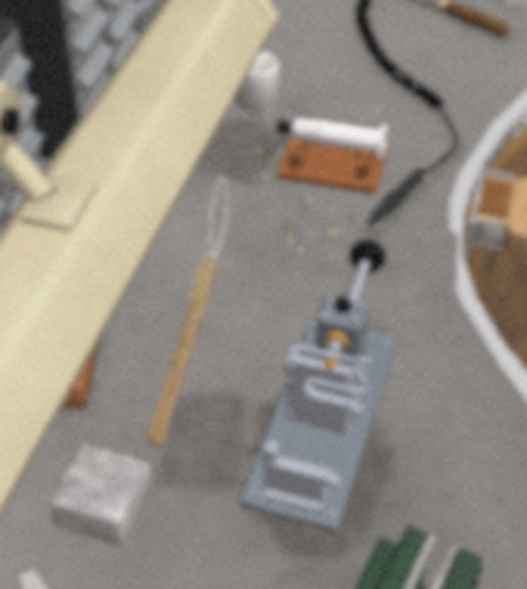

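```bash
cat > h.py <<'E'
from station import ctrl
import numpy as np, cv2
def cam(n):
    c=ctrl.calibration(n); K=np.array([[c["fx"],0,c["cx"]],[0,c["fy"],c["cy"]],[0,0,1]]); return K,np.array(c["R"]),np.array(c["t"])
def proj(n,X):
    K,R,t=cam(n); p=(np.atleast_2d(X)@R.T+t)@K.T; return p[:,:2]/p[:,2:]
def onz(n,uv,z):
    K,R,t=cam(n); o=-R.T@t; d=np.column_stack([np.atleast_2d(uv),np.ones(len(np.atleast_2d(uv)))])@np.linalg.inv(K).T@R
    return o+d*((z-o[2])/d[:,2:])
def tri(a,b):
    P=[np.c_[K@R,K@t] for K,R,t in (cam("top"),cam("side"))]
    h=cv2.triangulatePoints(P[0],P[1],np.array(a,float).reshape(2,1),np.array(b,float).reshape(2,1)); X=(h[:3]/h[3]).ravel()
    return X, np.linalg.norm(proj("top",X)-a), np.linalg.norm(proj("side",X)-b)
E
python3 - <<'E'
from h import *
np.set_printoptions(precision=4,suppress=True)
A=lambda *p: np.array(p)/2.85+110-.35
B=lambda *p: np.array(p)/3.1+[170,135]-.35
print("base top",onz("top",A((118,240),(336,250),(330,333),(114,323)),.013))
print("base side",onz("side",B((395,338),(335,525),(245,500)),.013))
print("knob",tri(A(371,290),B(367,255)))
print("cradle top",onz("top",A((537,163),(607,165),(606,274),(537,274)),.01))
print("flange",tri(A(581,268),B(384,138)),"tip",tri(A(577,150),B(284,126)))
print("beam end corner",tri(A(640,108),B(275,15)),"beam edge z?",onz("top",A((0,78),(640,108)),.0))
for n in("top","side"):
  for l in("knob","cartridge","press"):
    for d in ctrl.outline_of(n,l)[:1]:
      ys,xs=np.nonzero(d["mask"]); print(n,l,round(d["conf"],2),xs.mean(),ys.mean(),xs.min(),xs.max(),ys.min(),ys.max(),len(xs))
# zoomed press crops
for n,(x,y,w,h) in {"top":(145,185,105,50),"side":(245,205,60,110)}.items():
    im=cv2.imread(f"pics/{n}0.png")[y:y+h,x:x+w]; f=7.6 if n=="top" else 5.4
    cv2.imwrite(f"pics/z{n}.png",cv2.resize(im,None,fx=f,fy=f,interpolation=cv2.INTER_CUBIC))
i1=cv2.imread("pics/ztop.png");i2=cv2.imread("pics/zside.png")
print(i1.shape,i2.shape)
E
```

```text
base top [[ 0.5557  0.1686  0.013 ]
 [ 0.5505 -0.0252  0.013 ]
 [ 0.4769 -0.0218  0.013 ]
 [ 0.4822  0.1685  0.013 ]]
base side [[ 0.4779 -0.0215  0.013 ]
 [ 0.4842  0.1679  0.013 ]
 [ 0.5533  0.1654  0.013 ]]
knob (array([ 0.5126, -0.0581,  0.0672]), np.float64(0.09957340183264546), np.float64(0.09186803916516703))
cradle top [[ 0.6335 -0.2049  0.01  ]
 [ 0.633  -0.2685  0.01  ]
 [ 0.534  -0.2671  0.01  ]
 [ 0.5328 -0.2052  0.01  ]]
flange (array([ 0.5351, -0.2375,  0.0504]), np.float64(0.1969455969001833), np.float64(0.16221651695351288)) tip (array([ 0.6367, -0.2352,  0.0461]), np.float64(0.9983652376897829), np.float64(0.8249350630075563))
beam end corner (array([ 0.6523, -0.2654,  0.1524]), np.float64(0.233800263831709), np.float64(0.17900813099913124)) beam edge z? [[ 0.704   0.2871  0.    ]
 [ 0.6888 -0.3013  0.    ]]
top knob 0.64 230.3939393939394 210.7070707070707 191 242 206 216 99
top cartridge 0.64 312.92011019283746 184.6556473829201 309 318 162 205 363
top press 0.67 190.01115879828328 210.0412017167382 150 243 194 226 2330
side knob 0.5 287.206106870229 220.34351145038167 277 294 212 247 131
side cartridge 0.78 279.24607329842934 177.7801047120419 261 294 174 183 191
side press 0.77 273.8809523809524 267.50904761904764 249 296 213 304 2100
(380, 798, 3) (594, 324, 3)
```

View pics/ztop.png

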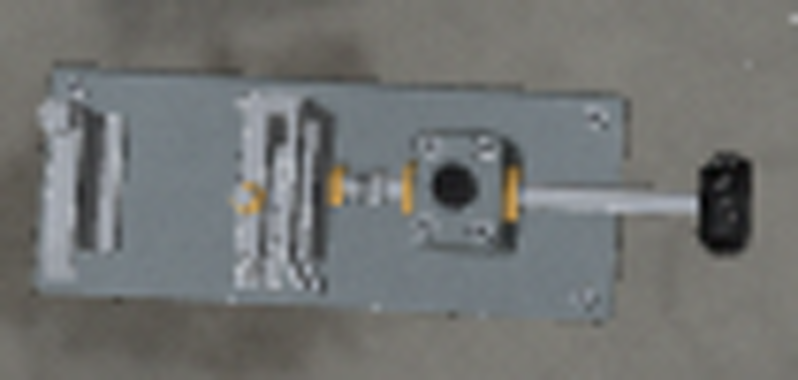

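View pics/zside.png

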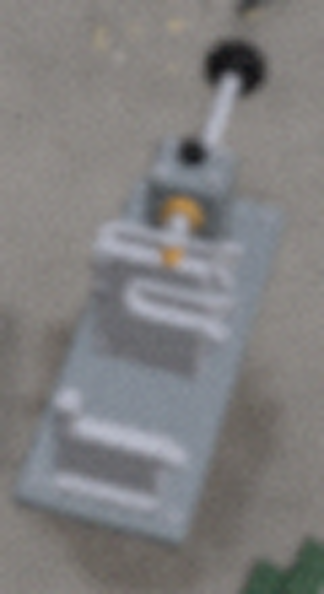

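```bash
python3 - <<'E'
from h import *
np.set_printoptions(precision=4,suppress=True)
A=lambda *p: np.array(p)/7.6+[145,185]-.43
B=lambda *p: np.array(p)/5.4+[245,205]-.4
print("pin",tri(A(248,197),B(172,257)))
print("pin z.097",onz("top",A((248,197)),.097),onz("side",B((172,257)),.097))
print("knob",tri(A(725,203),B(235,67)),onz("top",A((725,203)),.062))
print("rest top right edge z.0505", onz("top",A((122,180),(97,180)),.0505))
print("plate edges z.087", onz("top",A((237,190),(268,190),(240,97),(235,285)),.087))
psi=-.0277
def over(seat):
    c,s=np.cos(psi),np.sin(psi); R=np.array([[c,-s,0],[s,c,0],[0,0,1]]); T=np.array([seat[0],seat[1],0])
    out=[]
    for n,(x,y,w,h),f in (("top",(145,185,105,50),7.6),("side",(245,205,60,110),5.4)):
        im=cv2.imread(f"pics/z{n}.png")
        def box(b,col):
            x0,x1,y0,y1,z0,z1=np.array(b)/1000
            P=np.array([[X,Y,Z] for Z in(z0,z1) for X,Y in((x0,y0),(x1,y0),(x1,y1),(x0,y1))])@R.T+T
            q=((proj(n,P)-[x,y]+.43)*f).astype(int)
            for i in range(4):
                cv2.line(im,q[4+i],q[4+(i+1)%4],col,1,cv2.LINE_AA)
        box((-38,38,-102,91,0,13),(0,255,0))
        box((-24,30,0,8,0,87),(0,0,255))
        box((-24,12.5,66,76,0,50.5),(255,0,255))
        box((-15,15,-152,-136,47,62),(255,255,0))
        box((-24,30,-10,-5.1,0,87),(0,255,255))
        box((-9,-5,2,6,60,97),(255,0,0))
        out.append(im)
    H=max(o.shape[0] for o in out)
    big=np.zeros((594,800,3),np.uint8); a=cv2.resize(out[0],(476,227)) if 0 else out[0]
    cv2.imwrite("pics/ov_top.png",out[0]); cv2.imwrite("pics/ov_side.png",out[1])
over((0.5126+.0277*.14,0.081))
E
```

```text
pin (array([0.5099, 0.0864, 0.0913]), np.float64(0.20434164354353546), np.float64(0.20888873560575552))
pin z.097 [[0.5101 0.0854 0.097 ]] [[0.5085 0.0912 0.097 ]]
knob (array([ 0.5127, -0.0584,  0.0665]), np.float64(0.007684769521141513), np.float64(0.007091411095368361)) [[ 0.513  -0.0583  0.062 ]]
rest top right edge z.0505 [[0.5174 0.1342 0.0505]
 [0.5172 0.1422 0.0505]]
plate edges z.087 [[0.5127 0.0907 0.087 ]
 [0.5129 0.0813 0.087 ]
 [0.5413 0.091  0.087 ]
 [0.4837 0.0901 0.087 ]]
```

View pics/ov_top.png

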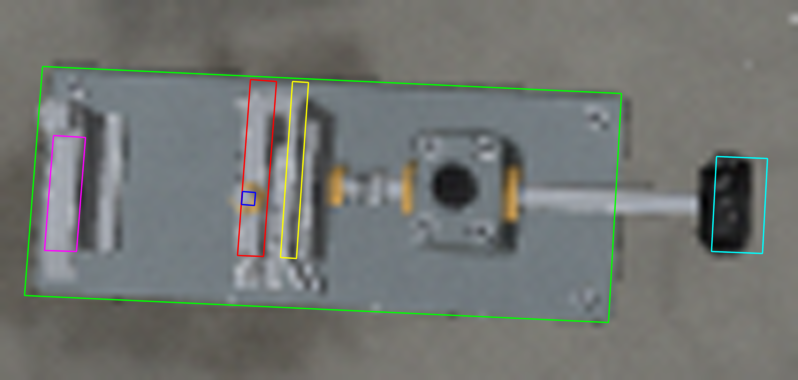

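```bash
python3 - <<'E'
from h import *
np.set_printoptions(precision=4,suppress=True)
for n in ("top","side"):
    ctrl.get_image(n)
    im=cv2.imread(f"pics/{n}0.png").astype(int)
    m0=ctrl.outline_of(n,"cartridge")[0]["mask"]; m=cv2.dilate(m0.astype(np.uint8),np.ones((3,3)))>0
    w=m&(im.min(2)>140)
    for nm,k in(("mask",m0),("white",w)):
        ys,xs=np.nonzero(k); P=onz(n,np.c_[xs,ys],.046 if n=="top" else .048)[:,:2]; c=P.mean(0); u=np.linalg.svd(P-c)[2][0]; u*=np.sign(u[0]); s=(P-c)@u
        print(n,nm,"c",c,"dir",u,"yaw",np.arctan2(u[1],u[0]),"ends",c+u*s.min(),c+u*s.max(),"len",np.ptp(s), len(xs))
from scipy.spatial.transform import Rotation as Ro
o=ctrl.get_obs(); print(Ro.from_rotvec(o["tool_rot"]).as_matrix(), o["tool_pos"],o["t"])
im=cv2.imread("pics/top0.png")[150:215,285:340]; cv2.imwrite("pics/zc.png",cv2.resize(im,None,fx=9,fy=9,interpolation=cv2.INTER_CUBIC))
E
```

```text
top mask c [ 0.582  -0.2363] dir [0.9994 0.0334] yaw 0.03337483215028796 ends [ 0.5326 -0.238 ] [ 0.6375 -0.2345] len 0.10488741689212841 368
top white c [ 0.5765 -0.2363] dir [0.9999 0.0157] yaw 0.01566481290892532 ends [ 0.5351 -0.237 ] [ 0.6223 -0.2356] len 0.08720919326101087 292
side mask c [ 0.5808 -0.2349] dir [ 1.     -0.0078] yaw -0.0077803671923900196 ends [ 0.53   -0.2345] [ 0.6346 -0.2353] len 0.10467460584805766 217
side white c [ 0.5758 -0.2385] dir [ 0.9994 -0.0347] yaw -0.0346820306110912 ends [ 0.529  -0.2369] [ 0.6286 -0.2404] len 0.09972583188929232 230
[[ 0.9622  0.2723 -0.    ]
 [ 0.2723 -0.9622 -0.    ]
 [-0.      0.     -1.    ]] [ 0.1702 -0.6014  0.2313] 1.4
```

View pics/zc.png

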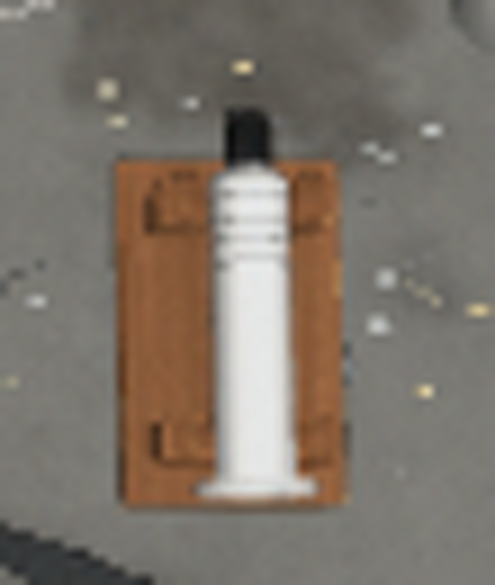

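```bash
R='[0,493,-239,40,0.258]'; python3 -m creep '[[0,493,-239,40,0.258],[0,493,-239,40,0.258],[0,493,-239,40,0.258],[0,493,-239,40,0.258],[0,493,-239,40,0.258],[0,493,-239,40,0.258],[0,493,-239,40,0.258],[0,493,-239,40,0.258],[0,493,-239,40,0.258],[0,493,-239,40,0.258],[0,493,-239,40,0.258],[0,493,-239,40,0.258]]'; python3 - <<'E'
from h import *
from scipy.spatial.transform import Rotation as Ro
o=ctrl.get_obs();M=Ro.from_rotvec(o["tool_rot"]).as_matrix();print(o["t"],o["tool_pos"],np.arctan2(M[1,0],M[0,0]),o["contact_force"],(M.T@(np.array([.579,-.237,.0233])-o["tool_pos"])*1000).round(1))
E
```

```text
t: 2.4
tool_pos: [0.5435, -0.2687, 0.195]
tool_rot: [3.141, 0.028, 0.001]
contact_force: [0.4, -0.2, -0.1]
opening: 0.0856
2.4 [ 0.54347928 -0.26870154  0.19504469] 0.01792868388903808 [ 0.42619638 -0.22946515 -0.07402273] [ 36.  -31.1 171.7]
```

```bash
cat > st.py <<'E'
from h import *
import sys
from scipy.spatial.transform import Rotation as Ro
np.set_printoptions(precision=4,suppress=True)
o=ctrl.get_obs();M=Ro.from_rotvec(o["tool_rot"]).as_matrix();print(o["t"],o["tool_pos"],"yaw",round(np.arctan2(M[1,0],M[0,0]),4),"F",o["contact_force"],"op",o["opening"])
if len(sys.argv)>1: print("to go tool mm",(M.T@(np.array(eval(sys.argv[1]))-o["tool_pos"])*1000).round(1))
E
python3 -m creep '[[0,35,-31,40,0],[0,35,-31,70,0],[0,35,-31,90,0],[0,35,-31,90,0]]'; python3 st.py '.579,-.237,.0233'
python3 - <<'E'
from h import *
a=ctrl.get_image("top")[140:220,270:370,::-1];b=ctrl.get_image("side")[130:210,230:330,::-1]
cv2.imwrite("pics/g1.png",np.hstack([cv2.resize(x,None,fx=4,fy=4,interpolation=cv2.INTER_CUBIC) for x in(a,b)]))
E
```

```text
t: 2.73
tool_pos: [0.5733, -0.2354, 0.0977]
tool_rot: [-3.135, -0.031, 0.017]
contact_force: [-0.5, 0.2, -2.1]
opening: 0.0853
2.7333 [ 0.5733 -0.2354  0.0977] yaw 0.02 F [-0.4685  0.1921 -2.1128] op 0.0852740845431731
to go tool mm [ 6.5  2.2 74.3]
```

View pics/g1.png

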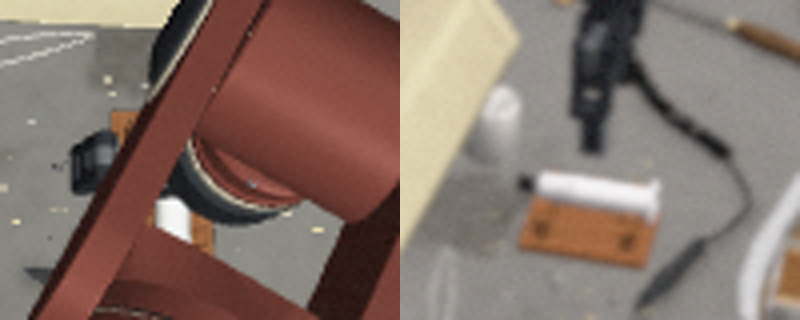

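```bash
python3 -m creep '[[0,3,1,15,0],[0,5,1,35,0],[0,5,1,50,0],[0,5,1,50,0],[0,5,1,50,0]]'; python3 st.py '.579,-.237,.0233'
```

```text
t: 3.25
tool_pos: [0.581, -0.24, 0.0545]
tool_rot: [-3.141, -0.027, 0.002]
contact_force: [0.5, -0.4, 0.3]
opening: 0.0853
3.25 [ 0.581  -0.24    0.0545] yaw 0.017 F [ 0.5369 -0.4297  0.2725] op 0.08530466814378003
to go tool mm [-2.  -3.  31.2]
```

```bash
python3 -m creep '[[0,-2,-3,15,0],[0,-2,-3,28,0],[0,-2,-3,31,0],[0,-2,-3,31,0],[0,-2,-3,31,0]]' 30; python3 st.py '.579,-.237,.0233'
```

```text
t: 3.67
tool_pos: [0.5797, -0.2369, 0.0242]
tool_rot: [3.141, 0.028, 0.0]
contact_force: [0.1, 0.9, -0.2]
opening: 0.0854
3.6667 [ 0.5797 -0.2369  0.0242] yaw 0.0177 F [ 0.0538  0.8803 -0.171 ] op 0.08538483931350421
to go tool mm [-0.7  0.1  0.9]
```

```bash
python3 -m creep '[[150,0,0,0,0],[150,0,0,0,0],[150,0,0,0,0],[150,0,0,0,0],[150,0,0,0,0],[150,0,0,0,0]]' 30; python3 st.py;python3 -m creep '[[200,0,0,0,0],[200,0,0,0,0],[200,0,0,0,0],[200,0,0,0,0],[200,0,0,0,0],[200,0,0,0,0]]' 30; python3 st.py
```

```text
t: 4.17
tool_pos: [0.5796, -0.2367, 0.0241]
tool_rot: [3.141, 0.028, 0.0]
contact_force: [0.5, 0.3, -1.6]
opening: 0.0351
4.1667 [ 0.5796 -0.2367  0.0241] yaw 0.0178 F [ 0.464   0.343  -1.5824] op 0.035125935732433465
t: 4.67
tool_pos: [0.5799, -0.2377, 0.0245]
tool_rot: [3.14, 0.028, 0.002]
contact_force: [0.1, -5.5, 1.0]
opening: 0.0209
4.6667 [ 0.5799 -0.2377  0.0245] yaw 0.0179 F [ 0.1213 -5.4995  1.0402] op 0.020862307119722322
```

```bash
python3 -m creep '[[255,0,0,0,0],[255,0,0,-5,0],[255,0,0,-12,0],[255,0,0,-20,0],[255,-10,0,-30,0],[255,-30,0,-50,0],[255,-50,0,-75,0],[255,-60,0,-100,0],[255,-60,0,-110,0],[255,-60,0,-110,0]]' 30; python3 st.py
python3 - <<'E'
from h import *
A=lambda *p: np.array(p)/2.85+110-.35
B=lambda *p: np.array(p)/3.1+[170,135]-.35
for b in ((380,545),(410,525),(470,548)): print(b,tri(A(85,360),B(*b)))
E
```

```text
t: 5.5
tool_pos: [0.5215, -0.2387, 0.1382]
tool_rot: [3.138, 0.028, 0.01]
contact_force: [0.6, 0.0, -0.6]
opening: 0.0209
5.5 [ 0.5215 -0.2387  0.1382] yaw 0.0176 F [ 0.5561  0.0393 -0.5972] op 0.020918840847459045
(380, 545) (array([0.44882698, 0.18679726, 0.03165983]), np.float64(0.3446355989818734), np.float64(0.3930028430101291))
(410, 525) (array([0.43990833, 0.18004951, 0.05267191]), np.float64(4.2310078955149475), np.float64(4.793978221429861))
(470, 548) (array([0.41863306, 0.18250146, 0.04450879]), np.float64(13.077118587407654), np.float64(15.000645311389))
```

```bash
python3 -m creep '[[255,-3,-15,-5,-0.06],[255,-8,-45,-10,-0.18],[255,-13,-80,-10,-0.30],[255,-18,-115,-10,-0.42],[255,-23,-150,-10,-0.54],[255,-28,-185,-10,-0.66],[255,-33,-220,-10,-0.78],[255,-38,-250,-10,-0.90],[255,-43,-280,-10,-1.02],[255,-48,-310,-10,-1.14],[255,-52,-340,-10,-1.26],[255,-55,-360,-10,-1.38]]'; python3 st.py; python3 -m creep '[[255,0,0,0,-0.1],[255,0,0,0,-0.145],[255,0,0,0,-0.145],[255,0,0,0,-0.145]]';python3 st.py '.4601,.1238,.0443'
```

```text
t: 6.5
tool_pos: [0.457, 0.124, 0.1425]
tool_rot: [-2.395, -2.029, 0.002]
contact_force: [0.3, 0.1, -0.9]
opening: 0.0208
6.5 [0.457  0.124  0.1425] yaw 1.4058 F [ 0.3349  0.1144 -0.8927] op 0.02079598006046984
t: 6.83
tool_pos: [0.4577, 0.1217, 0.1428]
tool_rot: [-2.252, -2.188, 0.002]
contact_force: [-0.7, 0.3, -1.7]
opening: 0.0209
6.8333 [0.4577 0.1217 0.1428] yaw 1.5422 F [-0.6616  0.2597 -1.7473] op 0.02087212266476146
to go tool mm [ 2.2  2.5 98.5]
```

```bash
python3 -m creep '[[255,1,-3,15,0],[255,2,-4,40,0],[255,2,-4,65,0],[255,2,-4,85,0],[255,2,-4,94,0],[255,2,-4,98,0],[255,2,-4,98,0],[255,2,-4,98,0]]'; python3 st.py '.4601,.1238,.0443'
python3 - <<'E'
from h import *
a=ctrl.get_image("top")[175:255,135:250,::-1];b=ctrl.get_image("side")[205:325,235:320,::-1]
cv2.imwrite("pics/ta.png",a);cv2.imwrite("pics/sb.png",b)
A=cv2.resize(a,None,fx=3.9,fy=3.9,interpolation=cv2.INTER_CUBIC);B=cv2.resize(b,None,fx=4,fy=4,interpolation=cv2.INTER_CUBIC)
o=np.zeros((480,800,3),np.uint8);o[:A.shape[0],:A.shape[1]]=A;o[:480,455:455+340]=B[:480,:340]
cv2.imwrite("pics/s1.png",o)
E
```

```text
t: 7.5
tool_pos: [0.4551, 0.1233, 0.0469]
tool_rot: [2.252, 2.189, 0.002]
contact_force: [0.1, 0.3, -1.1]
opening: 0.0209
7.5 [0.4551 0.1233 0.0469] yaw 1.5422 F [ 0.0562  0.2515 -1.0665] op 0.020883813763711987
to go tool mm [0.6 5.  2.6]
```

View pics/s1.png

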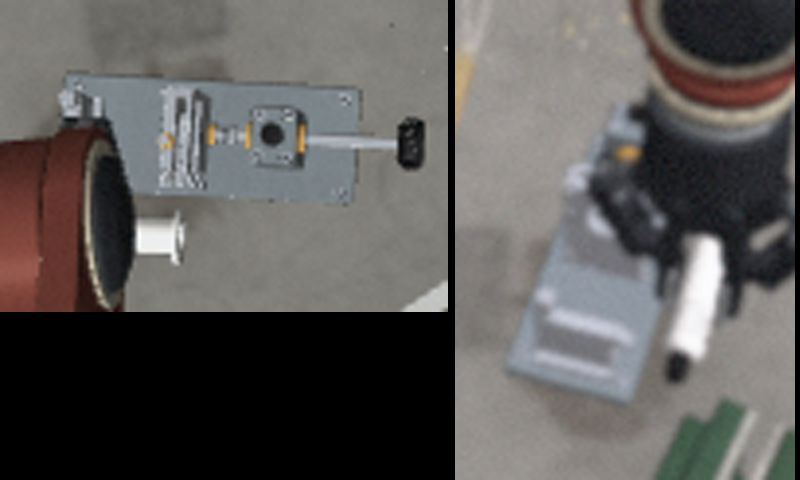

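```bash
python3 - <<'E'
from h import *
np.set_printoptions(precision=4,suppress=True,linewidth=200)
im=cv2.imread("pics/ta.png").astype(int).mean(2); x0,y0=135,175
print("cols",list(range(36+x0,55+x0)))
for r in range(52,70): print(r+y0, im[r,36:55].astype(int))
print("plate");print("cols",list(range(36+x0,58+x0)))
for r in range(20,52,2): print(r+y0, im[r,36:58].astype(int))
psi=-.0277;px=np.array([np.cos(psi),np.sin(psi),0]);py=np.array([-np.sin(psi),np.cos(psi),0])
S=np.array([.517,.082,0])
for nm,x,y,z in (("plate front",-20,8,87),("plate rear",-20,0,87),("plate front",20,8,87),("plate rear",20,0,87),("keeper f",20,-5.1,87)): print(nm,proj("top",S+px*x/1e3+py*y/1e3+[0,0,z/1e3]))
T=np.array([.4551,.1233,.0469+.0175])
for nm,x,y,z in (("fl front +x",17,0,0),("fl rear +x",17,-3.5,0),("fl front -x",-17,0,0),("fl rear -x",-17,-3.5,0),("fl top",0,0,17),("fl top rear",0,-3.5,17)): print(nm,proj("top",T+px*x/1e3+py*(y-41)/1e3+[0,0,z/1e3]))
E
```

```text
cols [171, 172, 173, 174, 175, 176, 177, 178, 179, 180, 181, 182, 183, 184, 185, 186, 187, 188, 189]
227 [104 105 102  98  96  97  94  94  94  94  95  97  97  95  94 100 101 104 104]
228 [101 105 102  97  95  94  91  89  93  99  97  94  95  97 100 102 104 105 105]
229 [100 101 100  97  93  93  86  86  93 135 101  92  95  97 100 105 112 109 104]
230 [ 94  97  99  96  94  90  84  85 104 152 105  93  97 101 104 109 114 114 114]
231 [144 140 141 138 135 132 134 133 158 170  95  94  99 103 109 112 117 121 117]
232 [172 169 166 166 163 162 159 161 194 171 138 129  99 105 110 117 120 121 121]
233 [213 212 208 207 205 204 203 201 217 189 207 129 101 105 111 117 121 124 123]
234 [230 230 229 230 227 227 225 226 231 169 210 130 111 112 115 117 121 119 126]
235 [237 238 237 238 238 238 238 237 234 175 234 135 116 118 119 119 119 122 122]
236 [238 238 238 236 238 237 237 237 234 140 225 136 118 121 118 120 117 120 123]
237 [237 237 238 237 237 238 237 237 234 129 184 122 123 119 119 118 118 120 123]
238 [237 237 237 238 237 238 237 237 234 123 144 107 118 121 119 118 119 121 120]
239 [227 227 22
[... 1764 characters left out ...]
128 174 159 168 105 123 134 105 105 128 128 127 128 130]
221 [129 131 130 129 130 186 147 150 133 173 159 136 183 107 122 125 102 127 130 129 131 129]
223 [131 130 131 130 135 130 131 131 130 131 132 132 132 130 127 135  97 130 132 131 130 129]
225 [ 99  92  94  99  99  98  97  95  91  93  95  97  99 100 102 104 107 113 115 118 117 122]
plate front [[175.5439 216.2384]]
plate rear [[178.9917 216.3983]]
plate front [[176.7498 199.0988]]
plate rear [[180.1784 199.2596]]
keeper f [[182.3637 199.3621]]
fl front +x [[180.5174 227.8167]]
fl rear +x [[181.9929 227.8846]]
fl front -x [[179.5275 242.2689]]
fl rear -x [[181.0099 242.3364]]
fl top [[178.7507 235.0617]]
fl top rear [[180.2583 235.1308]]
```

```bash
python3 -m creep '[[255,-0.7,5,2.4,0],[255,-0.7,12,2.4,0],[255,-0.7,18,2.4,0],[255,-0.7,20,2.4,0],[255,-0.7,20,2.4,0],[255,-0.7,20,2.4,0]]'; python3 st.py '.5181,.1225,.0445'
for i in 1; do python3 -m creep '[[255,0,1,0,0],[255,0,2,0,0],[255,0,3,0,0],[255,0,3,0,0]]'; done;python3 st.py '.5181,.1225,.0445'
```

```text
t: 8.1
tool_pos: [0.4744, 0.122, 0.0436]
tool_rot: [-2.252, -2.19, 0.0]
contact_force: [0.1, 0.6, -1.0]
opening: 0.021
8.1 [0.4744 0.122  0.0436] yaw 1.5427 F [ 0.1147  0.5941 -0.9723] op 0.020989828960250024
to go tool mm [ 1.7 43.7 -0.9]
t: 8.43
tool_pos: [0.4773, 0.122, 0.0436]
tool_rot: [2.252, 2.19, 0.0]
contact_force: [-0.6, -0.6, -1.8]
opening: 0.0212
8.4333 [0.4773 0.122  0.0436] yaw 1.5428 F [-0.612  -0.5983 -1.7701] op 0.021210837621764327
to go tool mm [ 1.7 40.8 -0.9]
```

```bash
python3 -m creep '[[255,0,1,-0.8,0],[255,0,2,-0.8,0],[255,0,3,-0.8,0],[255,0,4,-0.8,0],[255,0,4,-0.8,0]]'; python3 st.py; python3 -m creep '[[255,0,1,0,0],[255,0,2,0,0],[255,0,3,0,0],[255,0,3,0,0]]';python3 st.py '.5181,.1225,.0445'
```

```text
t: 8.85
tool_pos: [0.4814, 0.122, 0.0444]
tool_rot: [-2.252, -2.19, -0.001]
contact_force: [1.5, 1.1, -0.8]
opening: 0.0209
8.85 [0.4814 0.122  0.0444] yaw 1.5427 F [ 1.5285  1.0555 -0.828 ] op 0.020887163700785416
t: 9.18
tool_pos: [0.484, 0.1221, 0.0442]
tool_rot: [-2.252, -2.189, -0.0]
contact_force: [-1.1, 2.1, -1.3]
opening: 0.0207
9.1833 [0.484  0.1221 0.0442] yaw 1.5427 F [-1.1205  2.1006 -1.3025] op 0.02072990089889183
to go tool mm [ 1.4 34.1 -0.3]
```

```bash
python3 -m creep '[[255,0,1,0,0],[255,0,2,0,0],[255,0,3,0,0],[255,0,3,0,0]]';python3 st.py '.5181,.1225,.0445'
```

```text
t: 9.52
tool_pos: [0.487, 0.122, 0.0442]
tool_rot: [-2.252, -2.189, -0.0]
contact_force: [-2.1, 4.6, -0.9]
opening: 0.0209
9.5167 [0.487  0.122  0.0442] yaw 1.5427 F [-2.0937  4.5717 -0.8968] op 0.020858515223542252
to go tool mm [ 1.3 31.1 -0.3]
```

```bash
python3 -m creep '[[255,0.5,0,0,0],[255,0.8,0,0,0],[255,0.8,0,0,0],[255,0.8,0,0,0]]';python3 st.py '.5181,.1225,.0445'
```

```text
t: 9.85
tool_pos: [0.4877, 0.1221, 0.0446]
tool_rot: [2.251, 2.189, 0.0]
contact_force: [-0.5, 1.0, -1.5]
opening: 0.0208
9.85 [0.4877 0.1221 0.0446] yaw 1.5429 F [-0.4964  1.0364 -1.537 ] op 0.020783178678412177
to go tool mm [ 1.3 30.4  0.2]
```

```bash
python3 -m creep '[[255,0.5,1,0,0],[255,0.5,2,0,0],[255,0.5,3,0,0],[255,0.5,3,0,0]]';python3 st.py '.5181,.1225,.0445'
```

```text
t: 10.18
tool_pos: [0.4907, 0.1227, 0.0446]
tool_rot: [2.252, 2.19, 0.0]
contact_force: [-0.7, -0.6, -0.6]
opening: 0.0206
10.1833 [0.4907 0.1227 0.0446] yaw 1.5428 F [-0.667  -0.5965 -0.6037] op 0.02063885704618968
to go tool mm [ 0.5 27.4  0.1]
```

```bash
python3 -m creep '[[255,0,1,0,0],[255,0,2,0,0],[255,0,3,0,0],[255,0,3,0,0]]';python3 st.py '.5181,.1225,.0445'
```

```text
t: 10.52
tool_pos: [0.4935, 0.1228, 0.0444]
tool_rot: [2.252, 2.19, 0.0]
contact_force: [0.2, -0.0, -2.2]
opening: 0.021
10.5167 [0.4935 0.1228 0.0444] yaw 1.5428 F [ 0.1817 -0.0185 -2.1731] op 0.020992197692676788
to go tool mm [ 0.4 24.6 -0.1]
```

Forces are negligible; continuing inward.

```bash
python3 -m creep '[[255,0,1,0,0],[255,0,2,0,0],[255,0,3,0,0],[255,0,3,0,0]]';python3 st.py '.5181,.1225,.0445'
```

```text
t: 10.85
tool_pos: [0.4965, 0.1227, 0.0444]
tool_rot: [2.252, 2.19, 0.0]
contact_force: [0.5, -0.3, -0.8]
opening: 0.0212
10.85 [0.4965 0.1227 0.0444] yaw 1.5428 F [ 0.4795 -0.2635 -0.8482] op 0.021169026644802313
to go tool mm [ 0.4 21.6 -0.1]
```

```bash
python3 -m creep '[[255,0,1,0,0],[255,0,2,0,0],[255,0,3,0,0],[255,0,3,0,0]]';python3 st.py '.5181,.1225,.0445'
```

```text
t: 11.18
tool_pos: [0.4995, 0.1226, 0.0444]
tool_rot: [2.252, 2.19, 0.0]
contact_force: [-0.0, 0.3, -1.2]
opening: 0.0211
11.1833 [0.4995 0.1226 0.0444] yaw 1.5427 F [-0.049   0.2649 -1.2146] op 0.021054804549390665
to go tool mm [ 0.4 18.6 -0.1]
```

```bash
python3 -m creep '[[255,0,1,0,0],[255,0,2,0,0],[255,0,2,0,0]]';python3 st.py '.5181,.1225,.0445'
```

```text
t: 11.43
tool_pos: [0.5014, 0.1226, 0.0444]
tool_rot: [2.252, 2.19, 0.0]
contact_force: [0.7, -0.4, -1.2]
opening: 0.0208
11.4333 [0.5014 0.1226 0.0444] yaw 1.5428 F [ 0.7424 -0.4159 -1.2483] op 0.020755585529901442
to go tool mm [ 0.4 16.7 -0.1]
```

```bash
python3 -m creep '[[255,0,1,0,0],[255,0,2,0,0],[255,0,2,0,0]]';python3 st.py '.5181,.1225,.0445'
```

```text
t: 11.68
tool_pos: [0.5033, 0.1225, 0.0444]
tool_rot: [-2.252, -2.19, 0.0]
contact_force: [-0.3, 1.2, -1.1]
opening: 0.0209
11.6833 [0.5033 0.1225 0.0444] yaw 1.5428 F [-0.2588  1.2287 -1.0724] op 0.020930393010919247
to go tool mm [ 0.4 14.8 -0.1]
```

```bash
python3 -m creep '[[255,0,1,0,0],[255,0,2,0,0],[255,0,2,0,0]]';python3 st.py '.5181,.1225,.0445'
```

```text
t: 11.93
tool_pos: [0.5048, 0.1225, 0.0439]
tool_rot: [-2.252, -2.189, 0.001]
contact_force: [-1.2, 0.1, -2.3]
opening: 0.0214
11.9333 [0.5048 0.1225 0.0439] yaw 1.5426 F [-1.1545  0.1017 -2.3062] op 0.021363629880963506
to go tool mm [ 0.4 13.3 -0.6]
```

```bash
python3 -m creep '[[255,0,1,0,0],[255,0,2,0,0],[255,0,2,0,0]]';python3 st.py '.5181,.1225,.0445'
```

```text
t: 12.18
tool_pos: [0.506, 0.1224, 0.0438]
tool_rot: [-2.251, -2.188, 0.004]
contact_force: [-4.0, 0.5, -0.6]
opening: 0.0208
12.1833 [0.506  0.1224 0.0438] yaw 1.5425 F [-3.9562  0.4801 -0.5851] op 0.020751992368513703
to go tool mm [ 0.4 12.1 -0.8]
```

```bash
python3 -m creep '[[255,0,1,0,0],[255,0,1.5,0,0],[255,0,1.5,0,0]]';python3 st.py '.5181,.1225,.0445'
```

```text
t: 12.43
tool_pos: [0.507, 0.1224, 0.0437]
tool_rot: [-2.25, -2.188, 0.005]
contact_force: [-7.6, 0.0, 2.1]
opening: 0.0208
12.4333 [0.507  0.1224 0.0437] yaw 1.5425 F [-7.6295  0.0321  2.0521] op 0.02075125328137801
to go tool mm [ 0.4 11.1 -0.8]
```

```bash
python3 -m creep '[[255,0,1,0,0],[255,0,1.5,0,0],[255,0,1.5,0,0]]';python3 st.py '.5181,.1225,.0445'
```

```text
t: 12.68
tool_pos: [0.509, 0.1224, 0.0438]
tool_rot: [-2.251, -2.188, 0.004]
contact_force: [-4.2, -0.2, 0.2]
opening: 0.0209
12.6833 [0.509  0.1224 0.0438] yaw 1.5426 F [-4.1905 -0.2301  0.2111] op 0.020895486921913335
to go tool mm [ 0.4  9.1 -0.8]
```

```bash
python3 -m creep '[[255,0,1,0,0],[255,0,1.5,0,0],[255,0,1.5,0,0]]';python3 st.py '.5181,.1225,.0445'
```

```text
t: 12.93
tool_pos: [0.5114, 0.1223, 0.0439]
tool_rot: [-2.252, -2.19, 0.001]
contact_force: [-3.1, -0.2, -2.3]
opening: 0.0209
12.9333 [0.5114 0.1223 0.0439] yaw 1.5427 F [-3.137  -0.1523 -2.2564] op 0.020908087714804076
to go tool mm [ 0.4  6.7 -0.6]
```

```bash
python3 -m creep '[[255,0,1,0,0],[255,0,1.5,0,0],[255,0,1.5,0,0]]';python3 st.py '.5181,.1225,.0445'
```

```text
t: 13.18
tool_pos: [0.5135, 0.1222, 0.0442]
tool_rot: [2.252, 2.19, 0.001]
contact_force: [-0.9, 0.3, -3.7]
opening: 0.0211
13.1833 [0.5135 0.1222 0.0442] yaw 1.5429 F [-0.8549  0.3182 -3.6703] op 0.021132154206264502
to go tool mm [ 0.4  4.6 -0.3]
```

```bash
python3 -m creep '[[255,0,1,0,0],[255,0,1.5,0,0],[255,0,1.5,0,0]]';python3 st.py '.5181,.1225,.0445'
```

```text
t: 13.43
tool_pos: [0.5155, 0.1222, 0.0445]
tool_rot: [2.251, 2.189, 0.002]
contact_force: [0.6, 0.2, -4.6]
opening: 0.0212
13.4333 [0.5155 0.1222 0.0445] yaw 1.5429 F [ 0.5509  0.2406 -4.5778] op 0.021153779957854453
to go tool mm [0.4 2.6 0. ]
```

```bash
python3 -m creep '[[255,0,0.5,0.4,0],[255,0,1,0.4,0],[255,0,1,0.4,0]]';python3 st.py '.5181,.1225,.0445'
```

```text
t: 13.68
tool_pos: [0.5161, 0.1222, 0.0442]
tool_rot: [2.252, 2.19, 0.001]
contact_force: [-0.6, 0.4, -2.9]
opening: 0.0207
13.6833 [0.5161 0.1222 0.0442] yaw 1.5428 F [-0.6244  0.3978 -2.9426] op 0.020650122836525436
to go tool mm [ 0.4  2.  -0.3]
```

```bash
python3 -m creep '[[255,0,0.5,0,0],[255,0,1,0,0],[255,0,1,0,0]]';python3 st.py '.5181,.1225,.0445'
```

```text
t: 13.93
tool_pos: [0.517, 0.1222, 0.0441]
tool_rot: [2.252, 2.19, 0.001]
contact_force: [0.1, -0.4, -3.7]
opening: 0.021
13.9333 [0.517  0.1222 0.0441] yaw 1.5428 F [ 0.1396 -0.3684 -3.6897] op 0.020964548440828488
to go tool mm [ 0.4  1.1 -0.4]
```

```bash
python3 -m creep '[[255,0,0.5,0,0],[255,0,1,0,0],[255,0,1,0,0]]';python3 st.py '.5181,.1225,.0445'
```

```text
t: 14.18
tool_pos: [0.518, 0.1222, 0.0441]
tool_rot: [2.252, 2.19, 0.001]
contact_force: [-0.7, 0.0, -2.7]
opening: 0.0209
14.1833 [0.518  0.1222 0.0441] yaw 1.5429 F [-0.6699  0.0414 -2.7185] op 0.020932268036197684
to go tool mm [ 0.3  0.1 -0.4]
```

```bash
python3 -m creep '[[255,0,0.5,0,0],[255,0,1,0,0],[255,0,1,0,0]]';python3 st.py '.5181,.1225,.0445'
```

```text
t: 14.43
tool_pos: [0.5188, 0.1221, 0.0441]
tool_rot: [-2.252, -2.19, 0.0]
contact_force: [-1.1, 0.5, -2.0]
opening: 0.021
14.4333 [0.5188 0.1221 0.0441] yaw 1.5428 F [-1.0615  0.4939 -2.0264] op 0.021036277820050284
to go tool mm [ 0.4 -0.7 -0.4]
```

```bash
python3 -m creep '[[255,0,0.5,0,0],[255,0,1,0,0],[255,0,1,0,0]]';python3 st.py '.5181,.1225,.0445'
```

```text
t: 14.68
tool_pos: [0.519, 0.1221, 0.0438]
tool_rot: [-2.251, -2.189, 0.002]
contact_force: [-5.6, -0.1, 0.9]
opening: 0.021
14.6833 [0.519  0.1221 0.0438] yaw 1.5426 F [-5.5952 -0.0612  0.9266] op 0.020967438290216935
to go tool mm [ 0.4 -0.9 -0.7]
```

```bash
python3 -m creep '[[255,0,0.5,0,0],[255,0,0.8,0,0],[255,0,0.8,0,0]]';python3 st.py '.5181,.1225,.0445'
```

```text
t: 14.93
tool_pos: [0.5191, 0.1221, 0.0438]
tool_rot: [-2.251, -2.188, 0.004]
contact_force: [-7.1, -0.3, 3.5]
opening: 0.0208
14.9333 [0.5191 0.1221 0.0438] yaw 1.5426 F [-7.0734 -0.2954  3.4983] op 0.020804343790279074
to go tool mm [ 0.3 -1.  -0.7]
```

```bash
python3 -m creep '[[255,0,-0.5,0,0],[255,0,-1.2,0,0],[255,0,-1.2,0,0]]';python3 st.py '.5181,.1225,.0445'; python3 -m creep '[[190,0,0,0,0],[160,0,0,0,0],[140,0,0,0,0],[140,0,0,0,0],[140,0,0,0,0]]';python3 st.py '.5181,.1225,.0445'
python3 - <<'E'
from h import *
for n in("top","side"): cv2.imwrite(f"pics/{n}2.png",ctrl.get_image(n)[:,:,::-1])
E
```

```text
t: 15.18
tool_pos: [0.519, 0.1221, 0.0439]
tool_rot: [-2.252, -2.19, 0.001]
contact_force: [-3.8, 0.3, -1.0]
opening: 0.0205
15.1833 [0.519  0.1221 0.0439] yaw 1.5428 F [-3.7819  0.3452 -0.9976] op 0.020502726850423616
to go tool mm [ 0.4 -0.9 -0.6]
t: 15.6
tool_pos: [0.5202, 0.122, 0.0446]
tool_rot: [2.251, 2.189, 0.002]
contact_force: [0.4, 0.4, 0.5]
opening: 0.0385
15.6 [0.5202 0.122  0.0446] yaw 1.5429 F [0.3802 0.3671 0.4905] op 0.03854098152413944
to go tool mm [ 0.4 -2.1  0.1]
```

```bash
python3 -m creep '[[140,0,0,-5,0],[140,0,0,-20,0],[140,0,0,-50,0],[140,0,0,-85,0],[200,0,0,-106,0],[255,-20,-1,-106,0],[255,-55,-2,-106,0],[255,-95,-2,-106,0],[255,-135,-2,-106,0],[255,-175,-2,-106,0],[255,-210,-2,-106,0],[255,-225,-2,-106,0]]' 40; python3 st.py '.5118,-.103,.05'
python3 - <<'E'
from h import *
np.set_printoptions(precision=4,suppress=True)
ims={}
for n in("top","side"):
    ims[n]=ctrl.get_image(n); cv2.imwrite(f"pics/{n}3.png",ims[n][:,:,::-1])
    for l in("knob","cartridge"): print(n,l,[(d["conf"],np.round(d["rect"],1).tolist()) for d in ctrl.boxes_of(n,l)][:2])
A=cv2.resize(ims["top"][180:240,135:250,::-1],None,fx=3.9,fy=3.9,interpolation=cv2.INTER_CUBIC);B=cv2.resize(ims["side"][205:320,235:320,::-1],None,fx=4,fy=4,interpolation=cv2.INTER_CUBIC)
o=np.zeros((460,800,3),np.uint8);o[:A.shape[0],:A.shape[1]]=A;o[:460,455:455+340]=B
cv2.imwrite("pics/s3.png",o)
E
```

```text
t: 16.7
tool_pos: [0.5109, -0.1066, 0.1508]
tool_rot: [2.254, 2.185, -0.001]
contact_force: [0.8, -0.1, -0.2]
opening: -0.0
16.7 [ 0.5109 -0.1066  0.1508] yaw 1.5395 F [ 0.8203 -0.0685 -0.2102] op -6.317492205674462e-06
to go tool mm [  3.8   0.7 100.7]
top knob [(0.38, [190.2, 206.4, 28.3, 3.9])]
top cartridge [(0.56, [139.9, 199.7, 39.9, 10.8])]
side knob []
side cartridge [(0.73, [258.9, 256.3, 22.8, 36.0])]
```

View pics/s3.png

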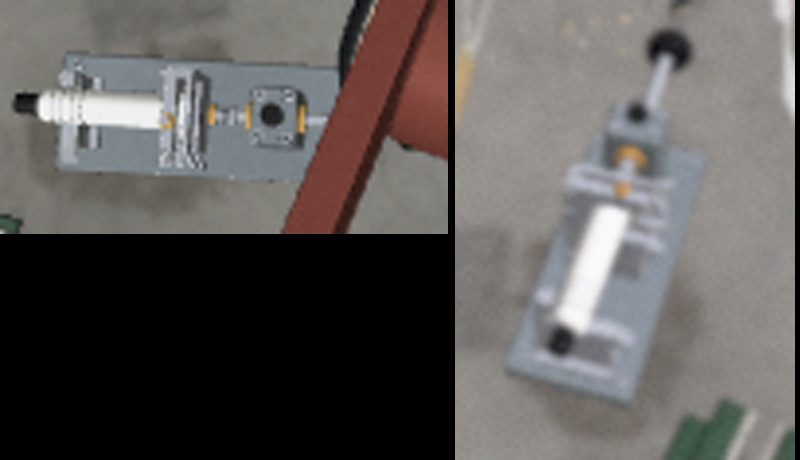

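```bash
python3 -m creep '[[255,2,0.5,25,0],[255,3,0.5,60,0],[255,3,0.5,88,0],[255,3,0.5,99,0],[255,3,0.5,99,0],[255,3,0.5,99,0]]'; python3 st.py '.5126,-.0774,.05'; python3 -m creep '[[255,5,0,0,0],[255,11,0,0,0],[255,15,0,0,0],[255,17,0,0,0],[255,17,0,0,0],[255,17,0,0,0]]';python3 st.py '.5126,-.0774,.05'
```

```text
t: 17.5
tool_pos: [0.5118, -0.0991, 0.0512]
tool_rot: [-2.251, -2.191, 0.0]
contact_force: [0.7, -0.4, 1.2]
opening: -0.0003
17.5 [ 0.5118 -0.0991  0.0512] yaw 1.5441 F [ 0.7497 -0.4073  1.2237] op -0.0003009982815305837
to go tool mm [21.7  0.2  1.2]
t: 18.0
tool_pos: [0.5123, -0.0827, 0.0514]
tool_rot: [2.251, 2.19, 0.0]
contact_force: [-0.3, 0.2, -0.6]
opening: 0.0001
18.0 [ 0.5123 -0.0827  0.0514] yaw 1.5432 F [-0.3175  0.1932 -0.5922] op 6.272980608830783e-05
to go tool mm [5.3 0.1 1.4]
```

```bash
python3 -m creep '[[255,1.5,0,0,0],[255,3,0,0,0],[255,4.5,0,0,0],[255,6,0,0,0],[255,7.5,0,0,0],[255,9,0,0,0],[255,9,0,0,0]]';python3 st.py;  python3 -m creep '[[255,1,0,0,0],[255,2,0,0,0],[255,3,0,0,0],[255,4,0,0,0],[255,5,0,0,0],[255,5,0,0,0]]';python3 st.py
```

```text
t: 18.58
tool_pos: [0.5123, -0.0755, 0.051]
tool_rot: [2.25, 2.189, -0.005]
contact_force: [-0.1, -7.3, -0.7]
opening: 0.0002
18.5833 [ 0.5123 -0.0755  0.051 ] yaw 1.5432 F [-0.1053 -7.2658 -0.7006] op 0.00016453380099719435
t: 19.08
tool_pos: [0.5124, -0.0707, 0.051]
tool_rot: [2.25, 2.188, -0.005]
contact_force: [-0.5, -7.2, -0.6]
opening: 0.0003
19.0833 [ 0.5124 -0.0707  0.051 ] yaw 1.5429 F [-0.5382 -7.1792 -0.5857] op 0.0002544295334775645
```

```bash
python3 -m creep '[[255,1,0,0,0],[255,2,0,0,0],[255,3,0,0,0],[255,4,0,0,0],[255,5,0,0,0],[255,5,0,0,0]]';python3 st.py;  python3 -m creep '[[255,0.5,0,0,0],[255,1,0,0,0],[255,1.5,0,0,0],[255,2,0,0,0],[255,2,0,0,0]]';python3 st.py
```

```text
t: 19.58
tool_pos: [0.5126, -0.0657, 0.051]
tool_rot: [2.25, 2.188, -0.005]
contact_force: [0.4, -7.5, -0.8]
opening: -0.0002
19.5833 [ 0.5126 -0.0657  0.051 ] yaw 1.543 F [ 0.4192 -7.4884 -0.7821] op -0.00018823455557407125
t: 20.0
tool_pos: [0.5126, -0.0638, 0.051]
tool_rot: [2.25, 2.188, -0.005]
contact_force: [-0.9, -7.1, -0.3]
opening: 0.0001
20.0 [ 0.5126 -0.0638  0.051 ] yaw 1.543 F [-0.9481 -7.1205 -0.2994] op 0.00011201413697713106
```

```bash
for i in 1; do python3 -m creep '[[255,0.4,0,0,0],[255,0.8,0,0,0],[255,1,0,0,0],[255,1,0,0,0]]';python3 st.py; done; python3 - <<'E'
from h import *
F=[]
for i in range(6): ctrl.get_image("side"); F.append(ctrl.get_obs()["contact_force"][1])
print(np.round(F,1),np.mean(F))
E
```

```text
t: 20.33
tool_pos: [0.5127, -0.0628, 0.051]
tool_rot: [2.25, 2.188, -0.005]
contact_force: [-1.2, -7.2, -0.3]
opening: -0.0002
20.3333 [ 0.5127 -0.0628  0.051 ] yaw 1.543 F [-1.2389 -7.1795 -0.2753] op -0.00015918892754083978
[-8.3 -8.1 -7.4 -8.4 -7.1 -8.3] -7.927416743167201
```

```bash
cat > ck.py <<'E'
from h import *
F=[ctrl.get_obs()["contact_force"][1]]
for i in range(3): ctrl.get_image("side"); F.append(ctrl.get_obs()["contact_force"][1])
o=ctrl.get_obs(); m=-np.mean(F); print(round(o["t"],2),"y",round(o["tool_pos"][1],4),"F",round(m,2)); raise SystemExit(1 if m>9.6 else 0)
E
python3 -m creep '[[255,0.4,0,0,0],[255,0.8,0,0,0],[255,0.8,0,0,0]]'>/dev/null && python3 ck.py && python3 -m creep '[[255,0.4,0,0,0],[255,0.8,0,0,0],[255,0.8,0,0,0]]' >/dev/null && python3 ck.py && python3 -m creep '[[255,0.4,0,0,0],[255,0.8,0,0,0],[255,0.8,0,0,0]]' >/dev/null && python3 ck.py && python3 -m creep '[[255,0.4,0,0,0],[255,0.8,0,0,0],[255,0.8,0,0,0]]' >/dev/null && python3 ck.py && python3 -m creep '[[255,0.4,0,0,0],[255,0.8,0,0,0],[255,0.8,0,0,0]]' >/dev/null && python3 ck.py
```

```text
21.03 y -0.062 F 7.75
21.43 y -0.0612 F 7.48
21.83 y -0.0604 F 7.75
22.23 y -0.0596 F 7.5
22.63 y -0.0588 F 7.76
```

```bash
python3 -m creep '[[255,0.5,0,0,0],[255,1,0,0,0],[255,1,0,0,0]]'>/dev/null && python3 ck.py && python3 -m creep '[[255,0.5,0,0,0],[255,1,0,0,0],[255,1,0,0,0]]' >/dev/null && python3 ck.py && python3 -m creep '[[255,0.5,0,0,0],[255,1,0,0,0],[255,1,0,0,0]]' >/dev/null && python3 ck.py && python3 -m creep '[[255,0.5,0,0,0],[255,1,0,0,0],[255,1,0,0,0]]' >/dev/null && python3 ck.py && python3 -m creep '[[255,0.5,0,0,0],[255,1,0,0,0],[255,1,0,0,0]]' >/dev/null && python3 ck.py && python3 -m creep '[[255,0.5,0,0,0],[255,1,0,0,0],[255,1,0,0,0]]' >/dev/null && python3 ck.py
```

```text
23.03 y -0.0578 F 7.68
23.43 y -0.0568 F 7.6
23.83 y -0.0558 F 7.48
24.23 y -0.0548 F 7.71
24.63 y -0.0538 F 7.8
25.03 y -0.0529 F 7.71
```

```bash
python3 -m creep '[[255,0.5,0,0,0],[255,1,0,0,0],[255,1,0,0,0]]'>/dev/null && python3 ck.py && python3 -m creep '[[255,0.5,0,0,0],[255,1,0,0,0],[255,1,0,0,0]]' >/dev/null && python3 ck.py && python3 -m creep '[[255,0.5,0,0,0],[255,1,0,0,0],[255,1,0,0,0]]' >/dev/null && python3 ck.py && python3 -m creep '[[255,0.5,0,0,0],[255,1,0,0,0],[255,1,0,0,0]]' >/dev/null && python3 ck.py && python3 -m creep '[[255,0.5,0,0,0],[255,1,0,0,0],[255,1,0,0,0]]' >/dev/null && python3 ck.py && python3 -m creep '[[255,0.5,0,0,0],[255,1,0,0,0],[255,1,0,0,0]]' >/dev/null && python3 ck.py
```

```text
25.43 y -0.0521 F 9.07
25.83 y -0.0515 F 10.72
```

```bash
python3 -m creep '[[255,0.3,0,0,0],[255,0.6,0,0,0],[255,0.6,0,0,0]]' >/dev/null; python3 ck.py
```

```text
26.23 y -0.0512 F 11.67
```

```bash
python3 -m creep '[[255,-1,0,0,0],[255,-3,0,0,0],[255,-10,0,0,0],[255,-25,0,0,0],[255,-35,0,-10,0],[255,-40,0,-40,0],[255,-60,-20,-75,0],[255,-80,-45,-105,0],[255,-100,-80,-120,0],[255,-120,-115,-120,0],[255,-130,-130,-120,0],[255,-130,-130,-120,0]]'; python3 st.py
python3 - <<'E'
from h import *
ims={}
for n in("top","side"):
    ims[n]=ctrl.get_image(n)
    for l in("knob","cartridge","tin","block","brush"): print(n,l,[(round(d["conf"],2),np.round(d["rect"],1).tolist()) for d in ctrl.boxes_of(n,l)][:1])
A=cv2.resize(ims["top"][130:240,120:370,::-1],None,fx=2,fy=2,interpolation=cv2.INTER_CUBIC);B=cv2.resize(ims["side"][205:320,240:310,::-1],None,fx=4,fy=4,interpolation=cv2.INTER_CUBIC)
o=np.zeros((460,790,3),np.uint8);o[:A.shape[0],:A.shape[1]]=A;o[:460,505:785]=B
C=cv2.resize(ims["top"][190:232,135:255,::-1],None,fx=4.1,fy=4.1,interpolation=cv2.INTER_CUBIC);o[230:230+C.shape[0],:C.shape[1]]=C
cv2.imwrite("pics/s4.png",o)
E
```

```text
t: 27.23
tool_pos: [0.3772, -0.1765, 0.1724]
tool_rot: [2.255, 2.183, -0.001]
contact_force: [0.2, 0.8, 0.6]
opening: -0.0004
27.2333 [ 0.3772 -0.1765  0.1724] yaw 1.5385 F [0.2288 0.7892 0.6265] op -0.0004168441514376387
top knob [(0.56, [188.0, 202.7, 44.9, 13.5])]
top cartridge [(0.68, [140.4, 200.4, 36.8, 10.8])]
top tin [(0.66, [335.6, 135.9, 21.4, 20.3])]
top block [(0.89, [129.4, 140.7, 27.3, 26.0])]
top brush [(0.87, [171.3, 156.1, 75.3, 10.7])]
side knob [(0.59, [282.2, 217.4, 10.0, 13.1])]
side cartridge [(0.74, [257.5, 255.6, 23.4, 36.4])]
side tin [(0.68, [249.7, 152.1, 9.2, 16.1])]
side block [(0.6, [188.1, 277.8, 34.0, 31.5])]
side brush [(0.61, [218.3, 220.3, 22.5, 57.6])]
```

View pics/s4.png

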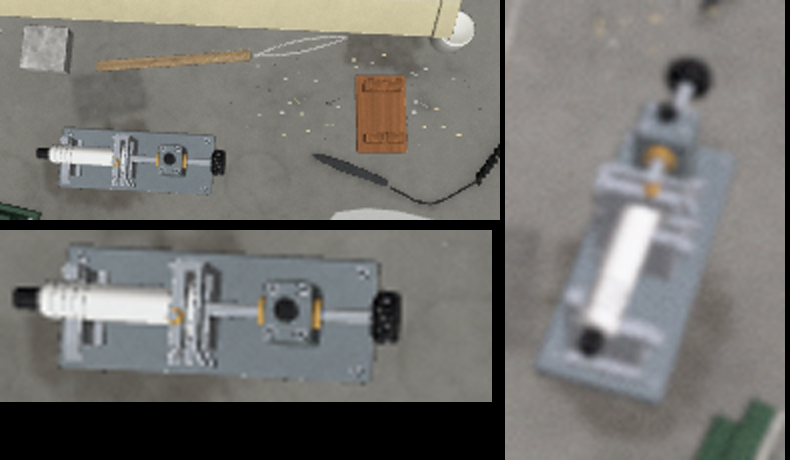

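```bash
python3 -c "
from station import ctrl
print(ctrl.finish_job())"
```

```text
the job is handed in; nothing more can be done
None
```

The cartridge is in the dispenser's slot, past the catch and against the end stop. The ram's pad rests on the piston at about 4 N. I handed the job in at about 28 s, with the arm clear; no verdict is reported.

- **Insertion:** I gripped the barrel at the grip point with 30 N, turned it to the press and slid it in along the slot. The keeper lip pushed back with 4.6 N at one point, so I shifted about 1 mm forward and the force went away. The readings between moves peaked at 7.6 N going past the catch and 7.1 N at the end of the slot.
- **End position:** the cartridge stopped about 1 mm further in than my camera estimate of the seat. The force rose there without further motion, so I took it as the end of the slot.
- **Ram:** I pushed the knob with the closed fingers in steps of about 1 mm. The drag stayed at about 7.7 N. It then rose to 9.1, 10.7 and 11.7 N, which puts about 4 N on the piston (limit 12 N). I stopped there and drew straight back. Contact came after roughly 26 mm of travel, about 14 mm deep in the bore.
- **Last pictures:** the barrel lies in line on the nose rest, the ram has stayed in, and the tin, block and brush are where they started, within detection noise. I could not see the pad touching the piston, so that rests on the force readings alone.

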